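# Show which bottle the loose stopper belongs in

### The job

Show a new helper, by pointing only, where the loose stopper belongs. First point at the loose silicone stopper: bring the fingertips to a few centimetres directly above it and hold them there for two full seconds; then point in the same way, a few centimetres directly above its mouth, at the one bottle that has no stopper, for two seconds, and finish the program still pointing there. Do not touch, shift or pick up anything.

Things in the scene. Friction and masses are not known exactly. Their poses are not given: they have to be found in the camera images.
- loose_stopper: The loose grey silicone bottle stopper, standing upside down on its cap in the upper box that also holds the can and the mug. Cap 32 mm wide and 14 mm high, at the bottom; above it the ribbed plug, about 18 mm wide and 26 mm long, points up; 40 mm high in all. Origin: centre of its underside, 78 mm above the shelf; z up. Nothing stands within 50 mm of its axis but the box's near long wall (rim 65 mm above the box floor), whose inner face is 25 to 45 mm away.
- loose_stopper_top (a point): Centre of the top of the loose stopper (top of its upturned plug), 118 mm above the shelf: the point to point at first.
- open_bottle: Green glass 330 ml bottle, empty, standing upright: 61 mm in diameter up to 105 mm, then a shoulder tapering to a slim neck (29 mm wide at 158 mm up). The only one of the three without a stopper: it ends in a bare lip 26 mm wide with an open bore of 18 mm, 195 mm up. Origin: centre of its underside; z up.
- open_mouth (a point): Centre of the open bottle's mouth, level with its lip, 195 mm above the bottle's underside and 273 mm above the shelf: the point to point at second.
- stoppered_bottle_1: Green glass 330 ml bottle, empty, standing upright: 61 mm in diameter up to 105 mm, then a shoulder tapering to a slim neck (29 mm wide at 158 mm up). A stopper is pushed fully in: its grey cap, 32 mm wide, covers the lip and tops out 209 mm up. Origin: centre of its underside; z up. The three bottles stand in a row, in any order, axes at least 80 mm apart.
- stoppered_bottle_2: The second stoppered bottle, the same as the first: 61 mm in diameter, 209 mm to the top of its grey cap. Origin: centre of its underside; z up.
- can: Empty aluminium drinks can, upright, 66 mm in diameter, 115 mm high, in the upper box with the loose stopper. Origin: centre of its underside; z up. A bystander.
- mug: White ceramic mug, upright, 80 mm in diameter, 95 mm high, handle standing out 37 mm along its +y, in the upper box with the loose stopper. Origin: centre of its underside; z up. A bystander.
- bottle_boxes: Two blue plastic stacking containers, one nested on the other, fixed to the shelf; each is 300 mm long (along this body's y) by 200 mm (along x) by 75 mm high, walls 3 mm. Origin: centre of the underside of the lower one, on the shelf; z up. Its rim is 143 mm above the shelf and the inside floor of the upper box 78 mm above the shelf. The upper one holds the three bottles, in a row along its length. This stack may be the left or the right one.
- odds_boxes: Two blue plastic stacking containers, one nested on the other, fixed to the shelf; each is 300 mm long (along this body's y) by 200 mm (along x) by 75 mm high, walls 3 mm. Origin: centre of the underside of the lower one, on the shelf; z up. Its rim is 143 mm above the shelf and the inside floor of the upper box 78 mm above the shelf. The upper one holds the loose stopper (in its half nearer the robot), and the can and the mug (in the far half).

How it is judged (in metres and radians):
On the way, in this order (a step that is already met when the one before it is completed fails the run):
1. the fingertips have pointed at the loose stopper from just above it, without contact, for 1.5 s (horizontal distance between the grasp point and loose_stopper_top below 0.028 m and z of the grasp point in the frame of loose_stopper_top between 0.018 and 0.105 m), for 1.5 s.
2. then they have pointed at the open bottle's mouth from just above it, without contact, for 1.5 s (horizontal distance between the grasp point and open_mouth below 0.028 m and z of the grasp point in the frame of open_mouth between 0.018 and 0.105 m), for 1.5 s.
At the end, for the whole second after the job is handed in: The point midway between the finger pads, about 2 cm behind the tips, is still within 28 mm sideways of the centre of the open bottle's mouth and 18 to 105 mm above it; bottles, stopper, can and mug all stand upright (within 0.05 rad), within 6 mm of where they began (all of step 2 and distance of each of loose_stopper, open_bottle, stoppered_bottle_1, stoppered_bottle_2, can, mug from where it was at the start of the episode below 0.006 m and angle between each of loose_stopper, open_bottle, stoppered_bottle_1, stoppered_bottle_2, can, mug's own z axis and vertical below 0.05 rad); the robot touches nothing.
It fails at once if the robot touches anything (contact force between any of the fingers, the arm and anything else above 0.3 N).
It fails at once if something is shifted, lifted or carried (distance of any of loose_stopper, open_bottle, stoppered_bottle_1, stoppered_bottle_2, can, mug from where it was at the start of the episode above 0.01 m).
It also fails if it takes over 48 s, if anything falls off the work surface, if the arm or the gripper's body presses on something with over 40 N, if the wrist force passes 120 N, or if a joint passes its speed limit or range.

### The arm

A 6-joint arm with a two-finger parallel gripper is mounted at the origin on the work surface. World frame = base frame: x ahead of the robot, y to its left, z up, the work surface at z = 0. Lengths are in mm, angles in rad, forces in N, time in s.
With the tool pointing down it reaches from about 350 to 875 mm from the base axis. Payload 4.2 kg.
Tool frame: the origin (TCP) lies at the very end of the fingers, on their centre line; the grasp point (between the pads) lies 19 mm behind it; z points along the fingers, y is the line along which they close (so a half turn about z gives the same grasp; the last joint's range is limited). The gripper opens to 85 mm and grips with 20 to 120 N. Pads are 22 mm wide; open, the fingers measure 114 mm over their backs; the gripper's body (76 mm by 85 mm) begins 54 mm behind the grasp point. The pads swing forward as they close: fully open they stand 13 mm farther back than shut.
Start: joints at [1.472, 0.385, 0.008, 0, -1.194, -0.259], TCP at [218.851, 585.409, 231.312] pointing down, gripper open.
Joint ranges: [-3.14, 3.14], [-1.21, 2.06], [-1.07, 1.41], [-3.16, 2.05], [-2.99, -0.16], [-3.1, 3.1]. Speed limits (rad/s): [2.79, 2.79, 3.14, 3.14, 3.14, 3.14].

### API

Orientations are given as a unit quaternion [x, y, z, w].
In Python, from bench import read_state, get_image, camera_model, job_done gives the robot as it stands.
- The arm moves only by the shell command python3 -m handwheel 'ROWS'. ROWS is JSON, a list of rows, each a list of 7 numbers: the shift along the tool's x, y, z in m, then the turn, a rotation vector about the tool's x, y, z in rad, then the gripper's target within -1 to 1 (fully open at 1, half-way at 0, shut at -1). In form: [[dx, dy, dz, wx, wy, wz, jaw], ...]. A call has 1 to 10 rows; each row is the pose to reach, as a shift and turn from the pose commanded when the call began, along the tool's axes at that moment; what a row does not reach only later rows make up. A row lasts 1/8 s, in which the tool goes at most 62.5 mm and 10.7 degrees, less where a joint would pass 70% of its speed; a pose out of reach is approached as far as the arm can. A call with a gripper value outside its range is refused whole. The fingers move at their own pace and stop on an object; the grip force is fixed at half the most. Time passes only in rows, so rows that repeat a pose let the fingers close. It gives the time, the measured TCP pose, the force, the opening and the grip force at its end, in the units of the state.
- read_state(): the state, without advancing time (a new reading comes with each control period).
- get_image(name): name is "scene" or "top" or "wrist"; returns (picture, depth): 400x640x3 uint8, blue, green, red; 400x640 float32, mm along the optical axis (not along the pixel's ray), 0 where there is no reading.
- camera_model(name): a dict with "K" (3x3 intrinsics, pixels), "rvec" (rotation vector, rad) and "tvec" (3), from world to camera coordinates, as OpenCV has them; the wrist camera has in their place "hand_eye" (4x4, takes a point from camera to tool coordinates, whose origin is the TCP and whose axes are the flange's). Camera axes: x right, y down, z forward; pixel columns grow to the right and rows downward; lengths in mm; the calibration is good to about 2 mm. A picture is of the moment at which its call begins: read the wrist's pose just before it. camera_model takes no time and is no camera call.
- job_done(): hands the job in; it is judged then, once.
The state is a dict: "clock": time; "joints": joint angles; "joint_vel": joint speeds; "joint_efforts": joint torques, N m; "position": TCP position; "ee_rot": TCP orientation; "contact_force": force on the tool from outside, world axes, zero at the start; "wrist_torque": the same for the moment, N m; "gripper_width": finger opening in mm; "grasp_force": force on a finger pad.
Only numpy, scipy, OpenCV 4.12 (cv2) and the standard library are available. Lean on these libraries where they do the work, as an engineer would, in place of code of your own. Each camera call takes 0.05 s, during which the arm holds its last target. There are 200 camera calls.

## Working session

There is one attempt and no reset: what is moved stays moved. The work goes in short steps, Python scripts to look and compute and a shell command to move; the robot and the scene stay as the last step left them, time stands still between calls to the robot, and variables do not carry over. Pictures are saved under pics/ and viewed, at most 10 in all, crops included, and the job is handed in when it is done.

```bash
mkdir -p pics; cat > h.py <<'E'
import numpy as np, cv2
from bench import *
from scipy.spatial.transform import Rotation as R
def cloud(name, save=None):
    s=read_state(); im,d=get_image(name); m=camera_model(name)
    if save: cv2.imwrite('pics/'+save,im)
    K=np.array(m['K']); v,u=np.mgrid[0:400,0:640]
    P=np.stack([(u-K[0,2])/K[0,0]*d,(v-K[1,2])/K[1,1]*d,d],-1)
    if 'rvec' in m:
        Rm=cv2.Rodrigues(np.array(m['rvec'],float))[0]; W=(P-np.array(m['tvec']).ravel())@Rm
    else:
        T=np.array(m['hand_eye']); W=P@T[:3,:3].T+T[:3,3]
        W=R.from_quat(s['ee_rot']).apply(W.reshape(-1,3)).reshape(P.shape)+np.array(s['position'])
    W[d<=0]=np.nan
    return im,d,W
E
python3 - <<'E'
from h import *
s=read_state(); print(s['clock'],s['position'],s['ee_rot'],s['gripper_width'])
a,_,W=cloud('top','top1.png'); b,_,V=cloud('scene','scene1.png')
np.savez('/tmp/c.npz',W=W,V=V,a=a,b=b)
E
```

```text
0.0 [218.63963613 584.86671934 230.19336759] [ 9.84022124e-01 -1.78042649e-01 -1.41075458e-04  1.12006454e-03] 85.43281785211225
```

View pics/top1.png

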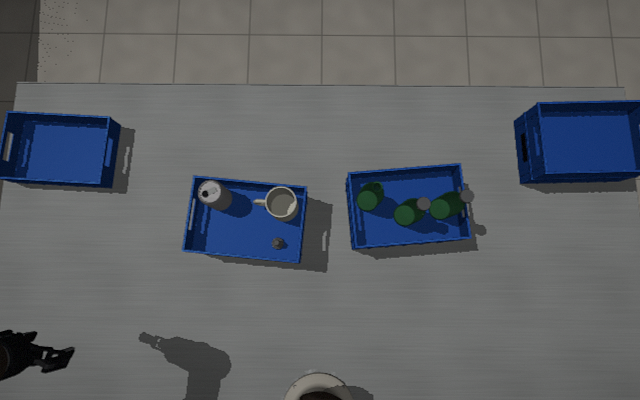

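View pics/scene1.png

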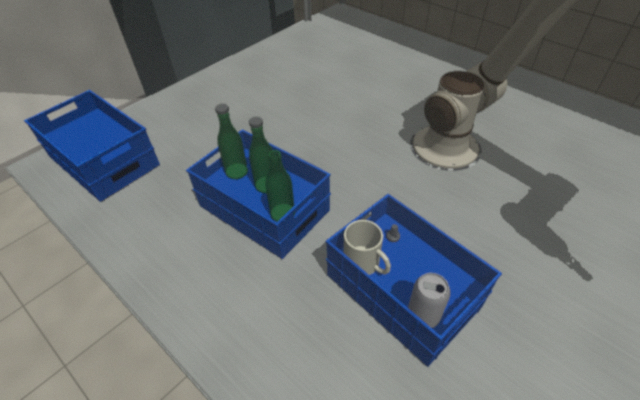

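The top view shows the loose stopper at (279,243). The bare-lipped bottle is the leftmost of the three, near (370,195), and grey caps are visible at (424,204) and (467,196). In the scene view the open bottle is the one nearest the camera, at about (275,160), and the stopper is at (394,234).

```bash
python3 - <<'E'
from h import *
c=np.load('/tmp/c.npz'); W,V,a,b=(c[k] for k in 'WVab')
def q(n,A,u,v,r=1):
    p=A[v-r:v+r+1,u-r:u+r+1].reshape(-1,3); print(n,(u,v),np.nanmedian(p,0).round() if np.isfinite(p).any() else None)
for n,u,v in [('table',330,300),('floorR',250,230),('floorB',390,225),('rim',245,260),('can',210,188),('cap',424,204),('cap',467,196),('mug',297,200)]: q(n,W,u,v)
# stopper region top / bottle region, height-based
for n,A,box in [('stop top',W,(262,230,296,256)),('open top',W,(350,172,392,215)),('stop sc',V,(380,215,408,246)),('open sc',V,(255,140,300,222)),('bottles sc',V,(210,95,300,222))]:
    x0,y0,x1,y1=box; p=A[y0:y1,x0:x1].reshape(-1,3); p=p[np.isfinite(p).all(1)]
    p=p[np.argsort(-p[:,2])]; print(n,p[:25:3].round().tolist())
o=np.hstack([cv2.resize(a[160:260,260:360],(380,380),interpolation=2),cv2.resize(a[160:260,340:440],(380,380),interpolation=2)])
o2=cv2.resize(b[90:230,205:305],(380*100//140,380),interpolation=2)
cv2.imwrite('pics/crop1.png',np.hstack([o[:,380:],o2]))
E
```

```text
table (330, 300) [293. -31.   1.]
floorR (250, 230) [484. 191.  77.]
floorB (390, 225) [ 501. -193.   76.]
rim (245, 260) [404. 216.  -2.]
can (210, 188) [578. 273. 190.]
cap (424, 204) [ 527. -231.  285.]
cap (467, 196) [ 545. -327.  286.]
mug (297, 200) [565.  61.  99.]
stop top [[449.0, 114.0, 119.0], [452.0, 111.0, 118.0], [447.0, 109.0, 118.0], [447.0, 119.0, 117.0], [444.0, 114.0, 117.0], [452.0, 117.0, 116.0], [442.0, 117.0, 115.0], [452.0, 120.0, 114.0], [442.0, 114.0, 114.0]]
open top [[571.0, -140.0, 275.0], [567.0, -140.0, 274.0], [562.0, -120.0, 274.0], [574.0, -122.0, 273.0], [562.0, -122.0, 273.0], [557.0, -125.0, 273.0], [560.0, -136.0, 272.0], [578.0, -129.0, 272.0], [578.0, -127.0, 272.0]]
stop sc [[535.0, 134.0, 176.0], [539.0, 136.0, 175.0], [538.0, 133.0, 174.0], [522.0, 124.0, 174.0], [528.0, 128.0, 174.0], [545.0, 139.0, 173.0], [517.0, 120.0, 173.0], [531.0, 131.0, 172.0], [531.0, 134.0, 171.0]]
open sc [[580.0, -124.0, 276.0], [578.0, -118.0, 275.0], [561.0, -123.0, 275.0], [560.0, -127.0, 275.0], [571.0, -116.0, 275.0], [577.0, -137.0, 274.0], [580.0, -136.0, 274.0], [565.0, -119.0, 274.0], [579.0, -132.0, 274.0]]
bottles sc [[526.0, -235.0, 291.0], [560.0, -323.0, 289.0], [541.0, -221.0, 289.0], [555.0, -318.0, 289.0], [527.0, -223.0, 289.0], [544.0, -231.0, 289.0], [544.0, -336.0, 289.0], [520.0, -232.0, 289.0], [531.0, -239.0, 289.0]]
```

View pics/crop1.png

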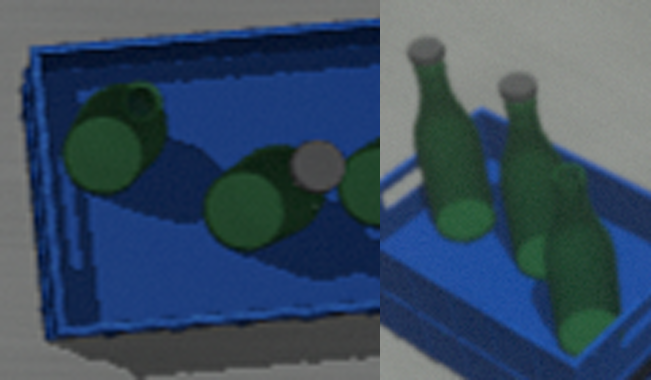

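The crop confirms it: the bottle at top-view (370,195) ends in a bare lip, and the other two have grey caps. The stopper top is at about (448, 115, 118) and the open mouth at about (569, -128, 273). I'll rise, half-close the fingers and travel.

```bash
python3 -m handwheel '[[0.01,0.01,-0.02,0,0,0,-0.8],[0.03,0.03,-0.05,0,0,0,-0.8],[0.055,0.05,-0.07,0,0,0,-0.8],[0.08,0.075,-0.07,0,0,0,-0.8],[0.105,0.1,-0.07,0,0,0,-0.8],[0.13,0.125,-0.07,0,0,0,-0.8],[0.155,0.145,-0.07,0,0,0,-0.8],[0.175,0.165,-0.07,0,0,0,-0.8],[0.19,0.18,-0.07,0,0,0,-0.8],[0.19,0.18,-0.07,0,0,0,-0.8]]'
```

```text
clock: 1.35
position: [334.3, 349.0, 302.3]
ee_rot: [0.984, -0.179, 0.0, -0.001]
contact_force: [0.1, -0.3, -0.6]
gripper_width: 8.7
grasp_force: 0.0
```

```bash
python3 -m handwheel '[[0.015,0.015,0,0,0,0,-0.8],[0.04,0.035,0,0,0,0,-0.8],[0.065,0.06,0,0,0,0,-0.8],[0.09,0.085,0,0,0,0,-0.8],[0.115,0.11,0,0,0,0,-0.8],[0.14,0.135,0,0,0,0,-0.8],[0.165,0.155,0,0,0,0,-0.8],[0.18,0.172,0,0,0,0,-0.8],[0.188,0.179,0,0,0,0,-0.8],[0.188,0.179,0,0,0,0,-0.8]]'; python3 - <<'E'
from h import *
im,d,W=cloud('wrist','w1.png'); s=read_state(); print(s['position'],s['joints'])
m=(W[...,2]>108)&(W[...,2]<135)&(np.hypot(W[...,0]-448,W[...,1]-115)<25); print(m.sum(),W[m].mean(0) if m.any() else 0)
E
```

```text
clock: 2.6
position: [447.3, 116.5, 301.2]
ee_rot: [0.984, -0.178, -0.0, 0.0]
contact_force: [0.9, 0.1, 1.0]
gripper_width: 8.6
grasp_force: 0.0
[447.17187815 116.90286357 301.25793102] [ 6.08629758e-01  5.50861554e-02 -2.47425316e-01 -1.51735030e-04
 -1.26838265e+00  6.04263997e-01]
235 [452.2435081  112.48321533 117.23793866]
```

View pics/w1.png

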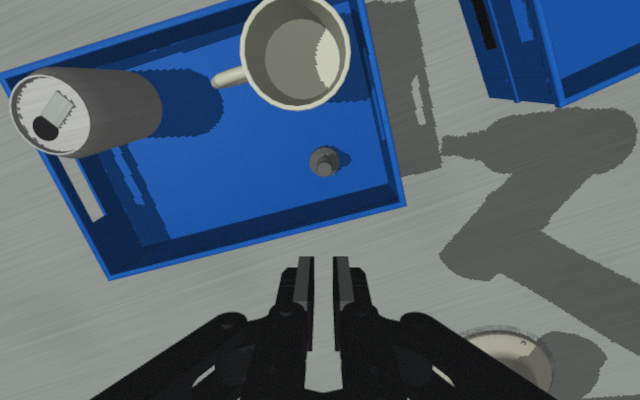

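The wrist view shows the plug top at (324,168), which agrees with the top view to within 4 mm. Now I descend and hold.

```bash
python3 -m handwheel '[[0.003,0.002,0.015,0,0,0,-0.8],[0.003,0.002,0.035,0,0,0,-0.8],[0.003,0.002,0.055,0,0,0,-0.8],[0.003,0.002,0.075,0,0,0,-0.8],[0.003,0.002,0.095,0,0,0,-0.8],[0.003,0.002,0.115,0,0,0,-0.8],[0.003,0.002,0.125,0,0,0,-0.8],[0.003,0.002,0.13,0,0,0,-0.8],[0.003,0.002,0.13,0,0,0,-0.8],[0.003,0.002,0.13,0,0,0,-0.8]]'
python3 -m handwheel '[[0,0,0,0,0,0,-0.8],[0,0,0,0,0,0,-0.8],[0,0,0,0,0,0,-0.8],[0,0,0,0,0,0,-0.8],[0,0,0,0,0,0,-0.8],[0,0,0,0,0,0,-0.8],[0,0,0,0,0,0,-0.8],[0,0,0,0,0,0,-0.8],[0,0,0,0,0,0,-0.8],[0,0,0,0,0,0,-0.8]]'
python3 -m handwheel '[[0,0,0,0,0,0,-0.8],[0,0,0,0,0,0,-0.8],[0,0,0,0,0,0,-0.8],[0,0,0,0,0,0,-0.8],[0,0,0,0,0,0,-0.8],[0,0,0,0,0,0,-0.8],[0,0,0,0,0,0,-0.8],[0,0,0,0,0,0,-0.8],[0,0,0,0,0,0,-0.8],[0,0,0,0,0,0,-0.8]]'
```

```text
clock: 3.9
position: [449.7, 114.1, 171.9]
ee_rot: [0.984, -0.178, 0.001, -0.0]
contact_force: [0.4, -0.4, 0.5]
gripper_width: 8.6
grasp_force: 0.0
clock: 5.15
position: [449.3, 113.8, 171.3]
ee_rot: [0.984, -0.178, 0.0, -0.0]
contact_force: [0.9, -0.7, 0.3]
gripper_width: 8.4
grasp_force: 0.0
clock: 6.4
position: [449.3, 113.9, 171.3]
ee_rot: [0.984, -0.178, -0.0, -0.0]
contact_force: [-0.3, -0.3, 0.0]
gripper_width: 8.4
grasp_force: 0.0
```

```bash
python3 - <<'E'
from h import *
im,d,W=cloud('wrist','w2.png')
m=(W[...,2]>112)&(W[...,2]<125)&(np.hypot(W[...,0]-450,W[...,1]-114)<20); print(read_state()['position'],m.sum(),np.median(W[m],0) if m.any() else 0)
E
```

```text
[449.31443065 113.85547821 171.31289565] 556 [452.7017761  112.49285956 118.6467719 ]
```

View pics/w2.png

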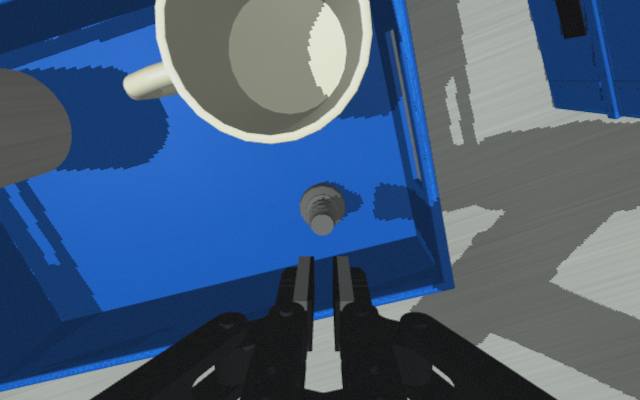

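Fingertips were held about 53 mm above the plug, within 4 mm sideways, for over 2.5 s, with nothing touched. Next I rise, then cross to above the open bottle.

```bash
python3 -m handwheel '[[0,0,-0.02,0,0,0,-0.8],[0,0,-0.045,0,0,0,-0.8],[0,0,-0.07,0,0,0,-0.8],[0,0,-0.095,0,0,0,-0.8],[0,0,-0.12,0,0,0,-0.8],[0,0,-0.145,0,0,0,-0.8],[0,0,-0.17,0,0,0,-0.8],[0,0,-0.195,0,0,0,-0.8],[0,0,-0.205,0,0,0,-0.8],[0,0,-0.205,0,0,0,-0.8]]'
python3 -m handwheel '[[0.015,0.014,0,0,0,0,-0.8],[0.04,0.037,0,0,0,0,-0.8],[0.065,0.061,0,0,0,0,-0.8],[0.09,0.085,0,0,0,0,-0.8],[0.115,0.108,0,0,0,0,-0.8],[0.14,0.131,0,0,0,0,-0.8],[0.165,0.155,0,0,0,0,-0.8],[0.185,0.174,0,0,0,0,-0.8],[0.197,0.185,0,0,0,0,-0.8],[0.197,0.185,0,0,0,0,-0.8]]'
python3 - <<'E'
from h import *
im,d,W=cloud('wrist','w3.png')
m=(W[...,2]>266)&(W[...,2]<282)&(np.hypot(W[...,0]-569,W[...,1]+128)<25); print(read_state()['position'],m.sum(),(W[m].min(0)+W[m].max(0))/2 if m.any() else 0)
E
```

```text
clock: 7.7
position: [449.3, 113.9, 376.3]
ee_rot: [0.984, -0.178, 0.0, -0.0]
contact_force: [-0.0, -0.5, -0.4]
gripper_width: 8.8
grasp_force: 0.0
clock: 8.95
position: [569.0, -128.9, 374.9]
ee_rot: [0.984, -0.179, -0.001, 0.0]
contact_force: [-1.1, -0.2, -0.1]
gripper_width: 8.4
grasp_force: 0.0
[ 568.81604659 -128.25696978  375.46513145] 706 [ 570.51580701 -130.32508717  270.90517815]
```

View pics/w3.png

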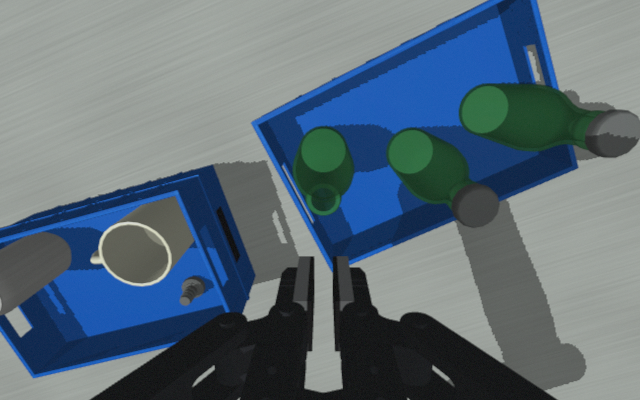

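The wrist view shows the bare lip at (323,199), within 3 mm of the tool axis. The capped bottles are clear, so I descend 50 mm and hold.

```bash
python3 -m handwheel '[[0.001,0.001,0.01,0,0,0,-0.8],[0.001,0.001,0.02,0,0,0,-0.8],[0.001,0.001,0.03,0,0,0,-0.8],[0.001,0.001,0.04,0,0,0,-0.8],[0.001,0.001,0.05,0,0,0,-0.8],[0.001,0.001,0.05,0,0,0,-0.8],[0.001,0.001,0.05,0,0,0,-0.8],[0.001,0.001,0.05,0,0,0,-0.8],[0.001,0.001,0.05,0,0,0,-0.8],[0.001,0.001,0.05,0,0,0,-0.8]]'
python3 -m handwheel '[[0,0,0,0,0,0,-0.8],[0,0,0,0,0,0,-0.8],[0,0,0,0,0,0,-0.8],[0,0,0,0,0,0,-0.8],[0,0,0,0,0,0,-0.8],[0,0,0,0,0,0,-0.8],[0,0,0,0,0,0,-0.8],[0,0,0,0,0,0,-0.8],[0,0,0,0,0,0,-0.8],[0,0,0,0,0,0,-0.8]]'
python3 -m handwheel '[[0,0,0,0,0,0,-0.8],[0,0,0,0,0,0,-0.8],[0,0,0,0,0,0,-0.8],[0,0,0,0,0,0,-0.8],[0,0,0,0,0,0,-0.8],[0,0,0,0,0,0,-0.8],[0,0,0,0,0,0,-0.8],[0,0,0,0,0,0,-0.8],[0,0,0,0,0,0,-0.8],[0,0,0,0,0,0,-0.8]]'
python3 - <<'E'
from h import *
im,d,W=cloud('wrist')
m=(W[...,2]>266)&(W[...,2]<282)&(np.hypot(W[...,0]-569,W[...,1]+128)<25); print(read_state()['position'],m.sum(),(W[m].min(0)+W[m].max(0))/2 if m.any() else 0)
print(job_done())
E
```

```text
clock: 10.25
position: [569.7, -129.7, 326.5]
ee_rot: [0.984, -0.178, 0.0, -0.0]
contact_force: [-0.1, -0.6, 0.1]
gripper_width: 8.2
grasp_force: 0.0
clock: 11.5
position: [569.6, -129.7, 326.3]
ee_rot: [0.984, -0.178, 0.0, 0.0]
contact_force: [0.2, -0.1, -0.5]
gripper_width: 8.6
grasp_force: 0.0
clock: 12.75
position: [569.6, -129.7, 326.3]
ee_rot: [0.984, -0.178, 0.0, -0.0]
contact_force: [-0.2, 0.4, 0.3]
gripper_width: 8.8
grasp_force: 0.0
[ 569.61154248 -129.70381275  326.32354565] 1064 [ 570.55116033 -130.49505234  270.81878336]
the job is handed in; nothing more can be done
None
```

The arm pointed at the loose stopper and then at the open bottle's mouth, from about 5 cm above and for over 2 s each. It saw no sign of contact and was still pointing at the mouth when I handed the job in at about 13 s; the verdict was not shown.

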